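Dial open the blade-and-test-piece safe and draw out its drawer

ROBOT

A 7-joint arm with a two-finger parallel gripper is mounted at the origin on a cart in front of the work surface, level with it; the furniture and walls round the work are solid. World frame = base frame: x ahead of the robot, y to its left, z up, the work surface at z = 0. Lengths are in m, angles in rad, forces in N, time in s.
With the tool pointing down it reaches from about 0.4 to 0.875 m from the base axis. Payload 19.3 kg.
Tool frame: the origin (TCP) lies at the very end of the fingers, on their centre line; the grasp point (between the pads) lies 19 mm behind it; z points along the fingers, y is the line along which they close (so a half turn about z gives the same grasp; the last joint's range is limited). The gripper opens to 85 mm and grips with 20 to 120 N. Pads are 22 mm wide; open, the fingers measure 114 mm over their backs; the gripper's body (76 mm by 85 mm) begins 54 mm behind the grasp point. The pads swing forward as they close: fully open they stand 13 mm farther back than shut.
Start: joints at [1.212, 0.521, -0.036, 1.599, 0.021, 1.021, -0.113], TCP at [0.178, -0.599, 0.231] pointing down, gripper open.
Joint ranges: [-2.91, 2.91], [-0.3, 2.13], [-1.5, 1.42], [0.17, 2.43], [-1.26, 4.41], [0.16, 1.93], [-2.52, 2.52]. Speed limits (rad/s): [1.89, 1.89, 2.39, 2.39, 3.01, 3.01, 3.01].

INTERFACE

Orientations are given as [roll, pitch, yaw] about the fixed x, y, z axes, in that order (R = Rz(yaw) Ry(pitch) Rx(roll)).
In Python, from workcell import bot gives the robot as it stands.
- The arm moves only by the shell command python3 -m crank 'ROWS' [FORCE]. ROWS is a JSON object of lists of equal length, an entry for each row: "travel": the shift along the world's x, y, z in cm, a list of three; "turn": the turn, a rotation vector about the world's x, y, z in degrees, a list of three; "gripper": the closure, from 0 (fully open) to 1 (shut). A call has exactly 5 rows; each row is the pose to reach, as a shift and turn from the pose commanded when the call began; what a row does not reach only later rows make up. A row lasts 1/10 s, in which the tool goes at most 50 mm and 8.59 degrees, less where a joint would pass 70% of its speed; a pose out of reach is approached as far as the arm can. A call with a gripper value outside its range is refused whole. The fingers move at their own pace and stop on an object; FORCE is the grip in N (left out, the last holds). Time passes only in rows, so rows that repeat a pose let the fingers close, or fill a call up. It gives the time, the measured TCP pose, the force, the opening and the grip force at its end, in the units of the state.
- bot.observe(): the state, without advancing time (a new reading comes with each control period).
- bot.grab_frame(name): name is "scene" or "top" or "wrist"; returns a dict with "pixels" (480x640x3 uint8, red, green, blue), "fx", "fy", "cx", "cy" (pixels), "extrinsics" (4x4, takes a point from world to camera coordinates). Camera axes: x right, y down, z forward; pixel columns grow to the right and rows downward; lengths in m; the calibration is good to about 2 mm. A picture is of the moment at which its call begins. There is no depth.
- bot.job_done(): hands the job in; it is judged then, once.
The state is a dict: "clock": time; "qpos": joint angles; "qd": joint speeds; "joint_efforts": joint torques, N m; "position": TCP position; "tool_rot": TCP orientation; "force": force on the tool from outside, world axes, zero at the start; "moment": the same for the moment, N m; "grip_width": finger opening in m; "finger_force": force on a finger pad.
Only numpy, scipy, OpenCV 4.12 (cv2) and the standard library are available. Lean on these libraries where they do the work, as an engineer would, in place of code of your own. Each camera call takes 0.05 s, during which the arm holds its last target. There are 200 camera calls.

TASK

The box cutter and the metal-detector test wand are locked in the drawer of the grey steel safe; open it by the combination dial on its top. Lead the dial by its finger knob clockwise for at least two full turns and stop with the knob at the four o'clock mark, go back anticlockwise one full turn past it and on to the one o'clock mark, then clockwise again slowly until the dial stops dead, which you must feel and not force. Then pull the drawer open by its bow handle, at least 60 mm, without ever tugging hard on it while it is locked, let go, and leave the things lying beside the safe where they are.

Things in the scene. Friction and masses are not known exactly. Their poses are not given: they have to be found in the camera images.
- safe: Grey sheet-steel drawer safe screwed to the table, 160 mm deep (x), 190 mm wide (y), deck 112 mm high. Origin: centre of its underside, on the dial's axis; x points away from the drawer front (the front, -x, faces the robot), z up. On the deck a bright fixed ring, 130 mm across, has twelve hour marks like a clock: twelve at +x, three at -y, six at -x, nine at +y.
- twelve_mark (a point): The twelve o'clock mark of the ring, a double bar, 57 mm from the axis on the side away from the drawer handle, 115 mm above the table. Hours run clockwise as seen from above, 30 degrees apart.
- lock (a point): The hidden lock under the deck: two wheels, a drive cam and a sprung fence. Two full clockwise turns pick up both wheels; turned back, the dial runs free for 310 degrees, then takes one wheel along. The first two numbers must each be set within 10 degrees without overshooting and coming back; after a miss begin again from the start.
- dial: Dark steel disc, 100 mm across, face 124 mm above the table, that carries the knob and under it a white pointer line. Turns without limit; about 2 N of drag at the knob and small clicks as the cam passes the fence. Origin on the axis at table height; x points at the knob, so its angle about the safe's z is 0 at twelve, -30 degrees at one, -120 at four. Starts between twelve and three.
- dial_axis (a point): Point on the dial's axis, 148 mm above the table, level with knob_grip. On the last clockwise turn the fence drops and the dial stops dead with the knob somewhere between the five and the seven o'clock marks, differing each time; it has some 7 degrees of play there. Over 20 N at the knob against the stop harms the lock. The knob may then be let go; the dial stays.
- knob_grip (a point): Middle of the upright black finger knob: plain, round, 18 mm diameter, 125 to 161 mm above the table, revolving freely on its pin, so a fixed grasp can lead it round its circle of 37 mm radius about dial_axis. This point is on the knob's own axis, 148 mm above the table.
- drawer: The drawer with its grey front plate, 188 mm wide and 104 mm high. Origin as the safe's while shut; slides along the safe's -x by at most 85 mm with 2 to 3 N of drag and stays where it is left. The bolt holds it shut, with 2.5 mm of play, until the lock has opened; over 30 N against the bolt is forcing it.
- pull_grip (a point): Middle of the drawer's bow handle: a level round steel bar, 10 mm diameter, 96 mm long along the safe's y, 88 mm above the table, its centre 40 mm in front of the front plate (35 mm free behind the bar) and 130 mm in front of the dial's axis when shut.
- screwdriver: Bystander: screwdriver with orange handle, 184 mm long, lying left of the safe. Origin under its middle.
- stamp: Bystander: black and grey hand stamp, 36x40x80 mm, standing right of the safe. Origin under its middle.

How it is judged:
By the outcome, as a careful person would: the job done as asked, in the order asked, and still so for the second after the job is handed in, with the robot touching nothing.
It also fails if it takes over 66 s, if anything falls off the work surface, if the arm or the gripper's body presses on something with over 40 N, if the wrist force passes 120 N, or if a joint passes its speed limit or range.

## Working session

There is one attempt and no reset: what is moved stays moved. The work goes in short steps, Python scripts to look and compute and a shell command to move; the robot and the scene stay as the last step left them, time stands still between calls to the robot, and variables do not carry over. Pictures are saved under pics/ and viewed, at most 10 in all, crops included, and the job is handed in when it is done.

```bash
ls; mkdir -p pics; python3 - <<'E'
from workcell import bot
import cv2,pickle
s=bot.observe();print(s)
for n in ("scene","top"):
    f=bot.grab_frame(n);pickle.dump(f,open(f"pics/{n}.pkl","wb"));cv2.imwrite(f"pics/{n}0.png",f["pixels"][:,:,::-1]);print(n,f["fx"],f["fy"],f["cx"],f["cy"],f["extrinsics"].tolist() if hasattr(f["extrinsics"],"tolist") else f["extrinsics"])
E
```

```text
pics
{'clock': 0.0, 'qpos': array([ 1.21177248,  0.52200352, -0.03633302,  1.600019  ,  0.02123287,
        1.02106339, -0.11277062]), 'qd': array([-0.00021838, -0.0008236 ,  0.00112416,  0.00273236,  0.00041698,
        0.00134592,  0.00056429]), 'joint_efforts': array([ 1.35380156e-03, -9.27112055e+01,  1.98137775e+00, -3.69938028e+01,
        1.81963854e-02,  8.02477385e-03, -3.52546033e-05]), 'position': array([ 0.17788019, -0.59880506,  0.23072827]), 'tool_rot': array([-3.14049009e+00,  1.03269920e-04,  2.88865573e-01]), 'force': array([0.56668069, 0.07096499, 0.28084949]), 'moment': array([ 0.0162966 , -0.03630184,  0.02291257]), 'finger_force': 0.0, 'grip_width': 0.0852401989380459}
scene 436.648812402483 436.648812402483 327.1923107019958 234.42289858296118 [[-0.049263358456785714, 0.9985713236303759, -0.020698626443248665, 0.026413058996616785], [0.49921471288742764, 0.006668140089755237, -0.8664526567242243, -0.21512223172688252], [-0.8650767549473753, -0.05301742667107021, -0.49882999159923846, 1.411781971074546], [0.0, 0.0, 0.0, 1.0]]
top 601.01534848665 601.01534848665 321.9526803665332 238.91786328126742 [[-0.01818996885478671, -0.9996401716546816, -0.019714265070257343, 0.005490357966462875], [-0.9862538954579642, 0.02117820660487442, -0.16387415067359612, 0.6039729622908314], [0.16423269688783995, 0.016462405024774834, -0.9862842442692406, 0.9439247219045983], [0.0, 0.0, 0.0, 1.0]]
```

View pics/top0.png

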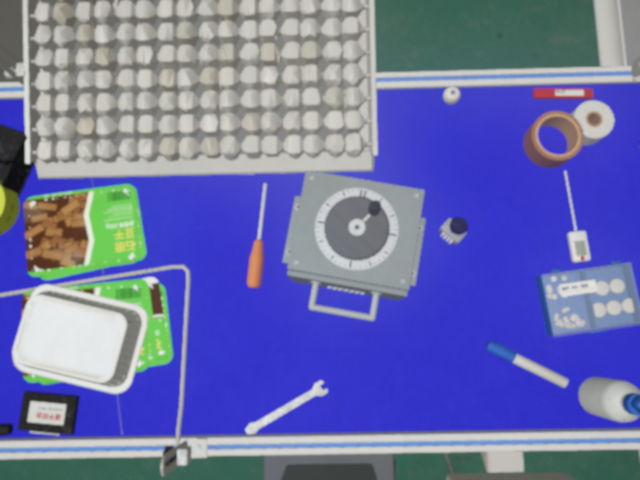

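View pics/scene0.png

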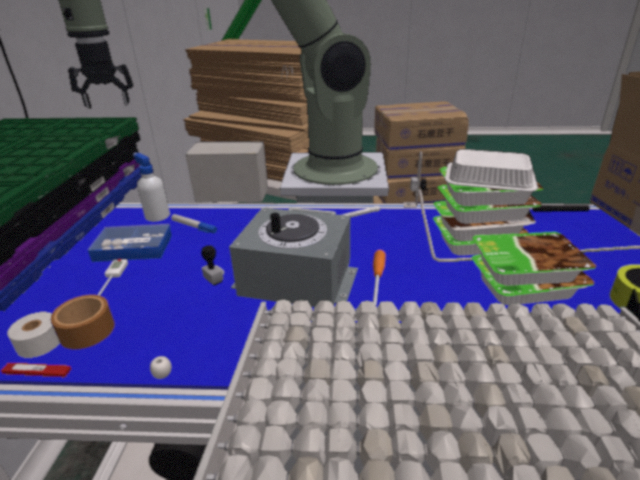

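```bash
cat > h.py <<'E'
import numpy as np,cv2
def ray(f,uv):
    E=np.array(f["extrinsics"]);R,t=E[:3,:3],E[:3,3]
    d=R.T@np.array([(uv[0]-f["cx"])/f["fx"],(uv[1]-f["cy"])/f["fy"],1.]);return -R.T@t,d/np.linalg.norm(d)
def plane(f,uv,z):
    o,d=ray(f,uv);return o+d*(z-o[2])/d[2]
def tri(a,b):
    (o1,d1),(o2,d2)=a,b
    s=np.linalg.lstsq(np.c_[d1,-d2],o2-o1,rcond=None)[0]
    p,q=o1+s[0]*d1,o2+s[1]*d2;return (p+q)/2,np.linalg.norm(p-q)
def proj(f,p):
    E=np.array(f["extrinsics"]);c=E[:3,:3]@p+E[:3,3];return np.array([f["fx"]*c[0]/c[2]+f["cx"],f["fy"]*c[1]/c[2]+f["cy"]])
E
python3 - <<'E'
import pickle,cv2,numpy as np
from h import *
F={n:pickle.load(open(f"pics/{n}.pkl","rb")) for n in("top","scene")}
win={"top":(295,170,425,330),"scene":(232,205,355,255)}
thr={"top":185,"scene":170}
out=[]
for n,f in F.items():
    x0,y0,x1,y1=win[n];im=f["pixels"];g=cv2.cvtColor(im,cv2.COLOR_RGB2GRAY)
    c=g[y0:y1,x0:x1]
    print(n,"levels",[int(np.percentile(c,p)) for p in(5,20,40,60,80,90,97)])
    big=cv2.resize(im[y0:y1,x0:x1],None,fx=3.,fy=3.,interpolation=cv2.INTER_CUBIC);out.append(big)
    # dark disc
    m=((g<115)&(im[:,:,2].astype(int)-im[:,:,0]<40)).astype(np.uint8);mm=np.zeros_like(m);mm[y0:y1,x0:x1]=m[y0:y1,x0:x1]
    cs=sorted(cv2.findContours(mm,0,1)[0],key=cv2.contourArea)[-1];print("disc",cv2.contourArea(cs),cv2.fitEllipse(cs))
    k=((g<60)&(im[:,:,2]<70)).astype(np.uint8);kk=np.zeros_like(k);kk[y0:y1,x0:x1]=k[y0:y1,x0:x1]
    cs=sorted(cv2.findContours(kk,0,1)[0],key=cv2.contourArea)[-1];print("knob",cv2.contourArea(cs),cv2.minAreaRect(cs),cv2.boundingRect(cs))
h=max(o.shape[0] for o in out);W=np.zeros((h,sum(o.shape[1] for o in out),3),np.uint8);x=0
for o in out: W[:o.shape[0],x:x+o.shape[1]]=o;x+=o.shape[1]
cv2.imwrite("pics/crop1.png",W[:,:,::-1]);print(W.shape)
E
```

```text
top levels [74, 81, 116, 154, 158, 184, 206]
disc 995.0 ((356.3727111816406, 228.09927368164062), (53.956756591796875, 58.82298278808594), 67.87249755859375)Traceback (most recent call last):
  File "<stdin>", line 16, in <module>
IndexError: list index out of range
```

```bash
python3 - <<'E'
import pickle,cv2,numpy as np
from h import *
F={n:pickle.load(open(f"pics/{n}.pkl","rb")) for n in("top","scene")}
win={"top":(295,170,425,330),"scene":(232,205,355,255)}
out=[]
for n,f in F.items():
    x0,y0,x1,y1=win[n];im=f["pixels"];g=cv2.cvtColor(im,cv2.COLOR_RGB2GRAY)
    big=cv2.resize(im[y0:y1,x0:x1],None,fx=3.1,fy=3.1,interpolation=cv2.INTER_CUBIC);out.append(big)
    def only(m):
        a=np.zeros(m.shape,np.uint8);a[y0:y1,x0:x1]=m[y0:y1,x0:x1]*255;return a
    neutral=(im.max(2).astype(int)-im.min(2)<45)
    yy,xx=np.mgrid[:480,:640]
    c0={"top":(357,229),"scene":(293,230)}[n]
    near=np.hypot(xx-c0[0],(yy-c0[1])*(1 if n=="top" else 2))<50
    for t in(180,195):
        m=only((g>t)&neutral&near);p=cv2.findNonZero(m);h=cv2.convexHull(p);print(n,"ring",t,len(p),cv2.fitEllipse(h))
    for t in (110,):
        m=only((g<t)&neutral&near);cs=sorted(cv2.findContours(m,0,1)[0],key=cv2.contourArea)[-1];print("disc",cv2.contourArea(cs),cv2.fitEllipse(cv2.convexHull(cs)))
    print("min",g[y0:y1,x0:x1].min())
    for t in(50,60):
        m=only((g<t)&neutral&near);cs=cv2.findContours(m,0,1)[0]
        for c in cs:
            if len(c)>4: print("knob",t,cv2.contourArea(c),cv2.boundingRect(c),np.mean(cv2.findNonZero(cv2.drawContours(m*0,[c],-1,255,-1)),0))
h=max(o.shape[0] for o in out);W=np.zeros((h,sum(o.shape[1] for o in out),3),np.uint8);x=0
for o in out: W[:o.shape[0],x:x+o.shape[1]]=o;x+=o.shape[1]
cv2.imwrite("pics/crop1.png",W[:,:,::-1]);print(W.shape)
E
```

```text
top ring 180 2080 ((356.14385986328125, 228.6097869873047), (82.13557434082031, 83.66046905517578), 95.32879638671875)
top ring 195 1474 ((356.017578125, 228.67979431152344), (80.13226318359375, 81.84745025634766), 93.8194351196289)
disc 205.5 ((367.42376708984375, 230.26388549804688), (38.64452362060547, 58.432315826416016), 19.529319763183594)
min 63
scene ring 180 23 ((286.50933837890625, 238.82569885253906), (10.711614608764648, 45.17110061645508), 94.38529205322266)Traceback (most recent call last):
  File "<stdin>", line 16, in <module>
cv2.error: OpenCV(4.12.0) /io/opencv/modules/imgproc/src/convhull.cpp:143: error: (-215:Assertion failed) total >= 0 && (depth == CV_32F || depth == CV_32S) in function 'convexHull'
```

```bash

python3 -m crank '{"travel":[[0,0,4.5],[0,0,9],[2.3,3.2,13],[4.6,6.4,13],[6.9,9.6,13]],"turn":[[0,0,0],[0,0,0],[0,0,4],[0,0,8],[0,0,12]],"gripper":[0,0,0,0,0]}'
python3 -m crank '{"travel":[[2.6,3.7,0],[5.2,7.4,0],[7.8,11.1,0],[10.4,14.8,0],[13,18.5,0]],"turn":[[0,0,4.5],[0,0,9],[0,0,13.5],[0,0,18],[0,0,22.5]],"gripper":[0,0,0,0,0]}'
python3 -m crank '{"travel":[[2.6,3.7,0],[5.2,7.4,0],[7.8,11.1,0],[10.4,14.8,0],[13,18.5,0]],"turn":[[0,0,4.5],[0,0,9],[0,0,13.5],[0,0,18],[0,0,22.5]],"gripper":[0,0,0,0,0]}'
python3 -m crank '{"travel":[[2.6,3.7,0],[5.1,7.4,0],[5.1,7.4,0],[5.1,7.4,0],[5.1,7.4,0]],"turn":[[0,0,3],[0,0,6.4],[0,0,6.4],[0,0,6.4],[0,0,6.4]],"gripper":[0.5,0.5,0.5,0.5,0.5]}'
python3 - <<'E'
from workcell import bot
import cv2,pickle,numpy as np
s=bot.observe();print(s["qpos"],s["position"],s["tool_rot"])
f=bot.grab_frame("wrist");pickle.dump(f,open("pics/w1.pkl","wb"));cv2.imwrite("pics/w1.png",f["pixels"][:,:,::-1])
print(f["fx"],np.round(f["extrinsics"],3).tolist())
E
```

```text
clock: 0.6
position: [0.2479, -0.5019, 0.3624]
tool_rot: [3.14, -0.0, 0.501]
force: [0.9, -0.9, -0.9]
grip_width: 0.0855
finger_force: 0.0
clock: 1.1
position: [0.3776, -0.3164, 0.3612]
tool_rot: [-3.141, 0.0, 0.894]
force: [1.3, -1.2, 0.1]
grip_width: 0.0853
finger_force: 0.0
clock: 1.6
position: [0.5076, -0.1315, 0.3612]
tool_rot: [-3.141, 0.0, 1.287]
force: [0.8, -1.3, -0.2]
grip_width: 0.0854
finger_force: 0.0
clock: 2.1
position: [0.5576, -0.0601, 0.3611]
tool_rot: [-3.141, 0.001, 1.394]
force: [-0.2, 0.5, -0.2]
grip_width: 0.0426
finger_force: 0.0
[ 0.40304464  0.3459994  -0.54291643  1.57317196  0.1846464   1.27448556
 -0.34484147] [ 0.55759779 -0.06007952  0.36109154] [-3.14111256e+00  5.54338853e-04  1.39379004e+00]
420.4931261811764 [[0.984, -0.176, -0.0, -0.558], [-0.168, -0.94, 0.297, -0.041], [-0.053, -0.293, -0.955, 0.515], [0.0, 0.0, 0.0, 1.0]]
```

View pics/w1.png

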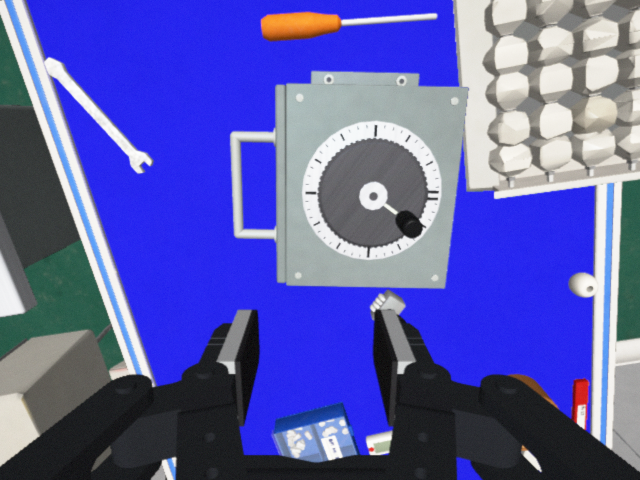

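```bash
cat > m.py <<'E'
import pickle,sys
from h import *
def feats(f,c0,rad,bar=None):
    im=f["pixels"];hsv=cv2.cvtColor(im,cv2.COLOR_RGB2HSV);g=cv2.cvtColor(im,cv2.COLOR_RGB2GRAY)
    yy,xx=np.mgrid[:480,:640];near=np.hypot(xx-c0[0],yy-c0[1])<rad
    w=((g>205)&near).astype(np.uint8);
    n,l,st,ce=cv2.connectedComponentsWithStats(cv2.morphologyEx(w,cv2.MORPH_CLOSE,np.ones((5,5))))
    i=1+np.argmax(st[1:,2]); ring=cv2.fitEllipse(cv2.convexHull(cv2.findNonZero((l==i).astype(np.uint8))))
    k=((g<38)&near).astype(np.uint8);n,l2,s2,c2=cv2.connectedComponentsWithStats(k);j=1+np.argmax(s2[1:,4])
    kp=(l2==j)
    return ring,[(s[:].tolist(),c.round(1).tolist()) for s,c in zip(st[1:],ce[1:]) if s[4]>60],s2[j].tolist(),c2[j],kp
E
python3 - <<'E'
import pickle
from m import *
f=pickle.load(open("pics/w1.pkl","rb"));t=pickle.load(open("pics/top.pkl","rb"))
ring,comps,ks,kc,kp=feats(f,(372,192),85);print(ring,comps,ks,kc)
g=cv2.cvtColor(f["pixels"],cv2.COLOR_RGB2GRAY)
p,e=tri(ray(f,ring[0]),ray(t,(356.1,228.6)));print("axis tri",p,e,"plane",plane(f,ring[0],.115),plane(t,(356.1,228.6),.115))
tw,c=plane(f,(432.5,194),.115),plane(f,(310.5,193),.115);print("yaw 12-6",np.degrees(np.arctan2(*(tw-c)[1::-1])),(tw+c)/2,np.linalg.norm(tw-c))
a,b=plane(f,(376,131),.115),plane(f,(368,252),.115);print("yaw 9-3",np.degrees(np.arctan2(*(a-b)[1::-1]))-90,(a+b)/2)
im=f["pixels"];nb=((im[:,:,2].astype(int)-im[:,:,0]<90)).astype(np.uint8)
for y in range(140,236,15): print(y,np.where(nb[y,220:262])[0]+220)
big=cv2.resize(im[110:270,225:475],None,fx=3,fy=3,interpolation=cv2.INTER_CUBIC);cv2.imwrite("pics/c2.png",big[:,:,::-1])
E
```

```text
((371.30181884765625, 189.8494873046875), (136.31448364257812, 141.6505126953125), 49.36409378051758) [([302, 121, 139, 139, 5471], [368.3, 183.7]), ([360, 182, 37, 32, 591], [374.5, 196.6])] [396, 211, 26, 26, 442] [408.18778281 223.71493213]
axis tri [ 0.61210523 -0.06144311  0.09156987] 0.0007648850737815915 plane [ 0.60939603 -0.05694585  0.115     ] [ 0.60815753 -0.06066483  0.115     ]
yaw 12-6 -10.589552494273486 [ 0.60912805 -0.0603529   0.115     ] 0.11333571628010651
yaw 9-3 -11.616559091973258 [ 0.6093345  -0.06095745  0.115     ]
140 [230 231 232 233 234 235 236 237 238 239 240 241 242 243 244 245 246 247
 248 249 250 251 252 253 254 255 256 257 258 259 260 261]
155 [231 232 233 234 235 236 237 238 239 240]
170 [231 232 233 234 235 236 237 238 239 240 241]
185 [232 233 234 235 236 237 238 239 240 241]
200 [233 234 235 236 237 238 239 240 241 242]
215 [233 234 235 236 237 238 239 240 241 242]
230 [234 235 236 237 238 239 240 241 242 243 244 245 246 247 248 249 250 251
 252 253 254 255 256 257 258 259 260 261]
```

View pics/c2.png

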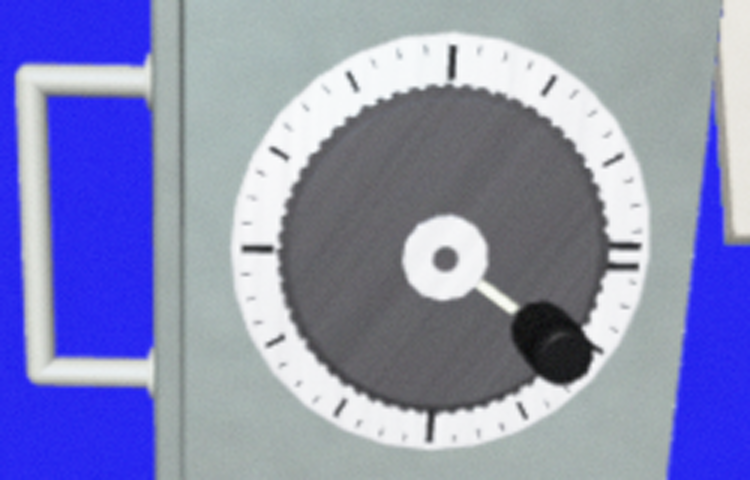

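```bash
python3 - <<'E'
import pickle
from m import *
f=pickle.load(open("pics/w1.pkl","rb"));C=lambda u,v:(u/3+225-1/3,v/3+110-1/3)
hub=plane(f,C(445,258),.124);ln=plane(f,C(517,306),.124);k=plane(f,C(564,358),.161);print("hub",hub,"line angle",np.degrees(np.arctan2(*(ln-hub)[1::-1])))
ax=np.array([.609,-.0605,0]);print("knob top",k,np.linalg.norm((k-ax)[:2]),np.degrees(np.arctan2(*(k-ax)[1::-1])))
h=[plane(f,(u,v),.088) for u,v in((235.5,145),(238.5,225))];h1=plane(f,C(32,72),.088);h2=plane(f,C(42,372),.088)
print("bar yaw",np.degrees(np.arctan2(*(h[0]-h[1])[1::-1]))-90,"ends",h1,h2,"mid",(h1+h2)/2,np.linalg.norm(h1-h2))
y=np.radians(-11);print("pull pred",ax+.13*np.array([-np.cos(y),-np.sin(y),0]))
E
```

```text
hub [ 0.60927526 -0.06082226  0.124     ] line angle -43.29666519622836
knob top [ 0.63440663 -0.08730955  0.161     ] 0.036935743463517426 -46.539023473868916
bar yaw -11.16271987090937 ends [0.4919608  0.01409829 0.088     ] [ 0.47245704 -0.0826328   0.088     ] mid [ 0.48220892 -0.03426726  0.088     ] 0.09867775808637586
pull pred [ 0.48138847 -0.03569483  0.        ]
```

```bash

python3 -m crank '{"travel":[[2.5,-0.9,-2.5],[5,-1.8,-5],[7.69,-2.72,-7.5],[7.69,-2.72,-10],[7.69,-2.72,-10]],"turn":[[0,0,0],[0,0,0],[0,0,0],[0,0,0],[0,0,0]],"gripper":[0.5,0.5,0.5,0.5,0.5]}' 30
python3 - <<'E'
from workcell import bot
import cv2,pickle,numpy as np
from h import *
f=bot.grab_frame("wrist");pickle.dump(f,open("pics/w2.pkl","wb"));cv2.imwrite("pics/w2.png",f["pixels"][:,:,::-1])
s=bot.observe();print(s["position"],s["force"])
for p in((.6345,-.0873,.161),(.6345,-.0873,.125),(.6092,-.0606,.124)):print(proj(f,np.array(p)))
E
```

```text
clock: 2.65
position: [0.6333, -0.0876, 0.258]
tool_rot: [-3.136, 0.001, 1.394]
force: [-1.5, 0.1, 1.2]
grip_width: 0.0425
finger_force: 0.0
[ 0.63391978 -0.08721207  0.26053179] [ 0.01043202 -0.29600312  0.47562293]
[319.93661515 249.92049566]
[319.70684761 234.05985428]
[275.27473305 201.90823487]
```

View pics/w2.png

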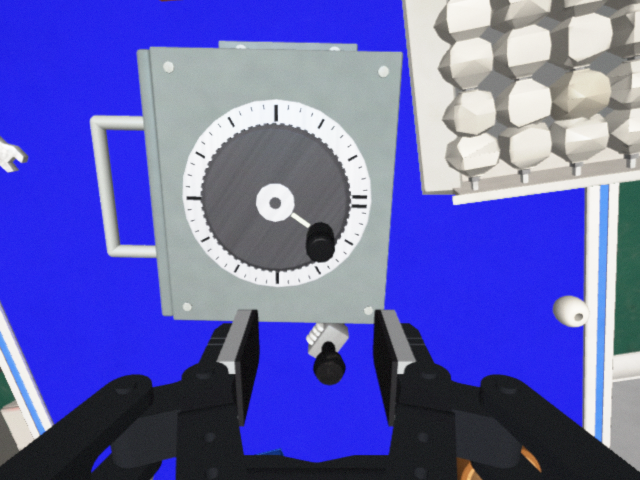

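```bash

python3 -m crank '{"travel":[[0,0,-4],[0,0,-8],[0,0,-11],[0,0,-13],[0,0,-13]],"turn":[[0,0,0],[0,0,0],[0,0,0],[0,0,0],[0,0,0]],"gripper":[0.5,0.5,0.5,0.5,0.5]}' 30
python3 - <<'E'
import pickle
from h import *
a=pickle.load(open("pics/w1.pkl","rb"));b=pickle.load(open("pics/w2.pkl","rb"))
for n,p,q in(("hub",(373,195.7),(275,202)),("knobtop",(412.7,229),(320,249)),("bar+",(235.3,133.7),(96,119)),("bar-",(238.7,233.7),(112,252))):print(n,*tri(ray(a,p),ray(b,q)))
P=lambda d:np.round(3.7*np.array([np.cos(np.radians(d)),np.sin(np.radians(d))]),2)
print("first",[ (P(-46.5+x)-P(-46.5)).round(2).tolist()+[0] for x in(-8,-16,-24,-32,-39.5)])
for s in(-9,9):
  for k in range(8):
    a0=-41+np.sign(s)*45*k;print(s,a0%-360,str([(P(a0+s*i)-P(a0)).round(2).tolist()+[0] for i in range(1,6)]).replace(" ",""))
E
```

```text
clock: 3.2
position: [0.634, -0.0868, 0.1309]
tool_rot: [-3.14, 0.001, 1.395]
force: [0.1, -0.7, 0.4]
grip_width: 0.0429
finger_force: 0.0
hub [ 0.60915631 -0.06052     0.12519355] 0.0001897039965812639
knobtop [ 0.63459467 -0.08732612  0.16001179] 0.0005404385069002482
bar+ [0.49239916 0.01390978 0.09079421] 0.0003446988714395773
bar- [ 0.47374925 -0.08167985  0.09349397] 0.0005635011422079248
first [[-0.4, -0.33, 0], [-0.84, -0.6, 0], [-1.31, -0.81, 0], [-1.81, -0.95, 0], [-2.29, -1.01, 0]]
-9 -41 [[-0.41,-0.4,0],[-0.88,-0.74,0],[-1.4,-1.0,0],[-1.96,-1.18,0],[-2.53,-1.26,0]]
-9 -86 [[-0.58,0.0,0],[-1.16,0.1,0],[-1.71,0.28,0],[-2.22,0.55,0],[-2.69,0.9,0]]
-9 -131 [[-0.4,0.41,0],[-0.74,0.88,0],[-1.0,1.4,0],[-1.18,1.96,0],[-1.26,2.53,0]]
-9 -176 [[0.0,0.58,0],[0.1,1.16,0],[0.28,1.71,0],[0.55,2.22,0],[0.9,2.69,0]]
-9 -221 [[0.41,0.4,0],[0.88,0.74,0],[1.4,1.0,0],[1.96,1.18,0],[2.53,1.26,0]]
-9 -266 [[0.58,0.0,0],[1.16,-0.1,0],[1.71,-0.28,0],[2.22,-0.55,0],[2.69,-0.9,0]]
-9 -311 [[0.4,-0.41,0],[0.74,-0.88,0],[1.0,-1.4,0],[1.18,-1.96,0],[1.26,-2.53,0]]
-9 -356 [[0.0,-0.58,0],[-0.1,-1.16,0],[-0.28,-1.71,0],[-0.55,-2.22,0],[-0.9,-2.69,0]]
9 -41 [[0.35,0.47,0],[0.62,0.98,0],[0.8,1.53,0],[0.9,2.11,0],[0.9,2.69,0]]
9 -356 [[-0.08,0.57,0],[-0.26,1.13,0],[-0.52,1.65,0],[-0.86,2.12,0],[-1.26,2.53,0]]
9 -311 [[-0.47,0.35,0],[-0.98,0.62,0],[-1.53,0.8,0],[-2.11,0.9,0],[-2.69,0.9,0]]
9 -266 [[-0.57,-0.08,0],[-1.13,-0.26,0],[-1.65,-0.52,0],[-2.12,-0.86,0],[-2.53,-1.26,0]]
9 -221 [[-0.35,-0.47,0],[-0.62,-0.98,0],[-0.8,-1.53,0],[-0.9,-2.11,0],[-0.9,-2.69,0]]
9 -176 [[0.08,-0.57,0],[0.26,-1.13,0],[0.52,-1.65,0],[0.86,-2.12,0],[1.26,-2.53,0]]
9 -131 [[0.47,-0.35,0],[0.98,-0.62,0],[1.53,-0.8,0],[2.11,-0.9,0],[2.69,-0.9,0]]
9 -86 [[0.57,0.08,0],[1.13,0.26,0],[1.65,0.52,0],[2.12,0.86,0],[2.53,1.26,0]]
```

```bash

python3 -m crank '{"travel":[[0.05,-0.05,-0.15],[0.05,-0.05,-0.15],[0.05,-0.05,-0.15],[0.05,-0.05,-0.15],[0.05,-0.05,-0.15]],"turn":[[0,0,0],[0,0,0],[0,0,0],[0,0,0],[0,0,0]],"gripper":[0.6,0.7,0.8,0.9,1]}' 40
python3 -m crank '{"travel":[[0,0,0],[0,0,0],[0,0,0],[0,0,0],[0,0,0]],"turn":[[0,0,0],[0,0,0],[0,0,0],[0,0,0],[0,0,0]],"gripper":[1,1,1,1,1]}' 40
python3 -m crank '{"travel":[[-0.4,-0.33,0],[-0.84,-0.6,0],[-1.31,-0.81,0],[-1.81,-0.95,0],[-2.29,-1.01,0]],"turn":[[0,0,0],[0,0,0],[0,0,0],[0,0,0],[0,0,0]],"gripper":[1,1,1,1,1]}'
```

```text
clock: 3.7
position: [0.6362, -0.0868, 0.1316]
tool_rot: [3.139, -0.0, 1.395]
force: [-1.7, -0.2, 10.3]
grip_width: 0.0166
finger_force: 38.8
clock: 4.2
position: [0.6362, -0.0868, 0.1316]
tool_rot: [3.139, -0.0, 1.395]
force: [-2.0, 0.7, 10.3]
grip_width: 0.0165
finger_force: 38.8
clock: 4.7
position: [0.6137, -0.0974, 0.1317]
tool_rot: [3.138, 0.0, 1.395]
force: [2.2, -1.4, 7.3]
grip_width: 0.0165
finger_force: 39.1
```

```bash

python3 -m crank '{"travel":[[-0.58,0.0,0.1],[-1.16,0.1,0.15],[-1.71,0.28,0.15],[-2.22,0.55,0.15],[-2.69,0.9,0.15]],"turn":[[0,0,0],[0,0,0],[0,0,0],[0,0,0],[0,0,0]],"gripper":[1,1,1,1,1]}'
python3 -m crank '{"travel":[[-0.4,0.41,0],[-0.74,0.88,0],[-1.0,1.4,0],[-1.18,1.96,0],[-1.26,2.53,0]],"turn":[[0,0,0],[0,0,0],[0,0,0],[0,0,0],[0,0,0]],"gripper":[1,1,1,1,1]}'
python3 -m crank '{"travel":[[0.0,0.58,0],[0.1,1.16,0],[0.28,1.71,0],[0.55,2.22,0],[0.9,2.69,0]],"turn":[[0,0,0],[0,0,0],[0,0,0],[0,0,0],[0,0,0]],"gripper":[1,1,1,1,1]}'
python3 -m crank '{"travel":[[0.41,0.4,0],[0.88,0.74,0],[1.4,1.0,0],[1.96,1.18,0],[2.53,1.26,0]],"turn":[[0,0,0],[0,0,0],[0,0,0],[0,0,0],[0,0,0]],"gripper":[1,1,1,1,1]}'
python3 -m crank '{"travel":[[0.58,0.0,0],[1.16,-0.1,0],[1.71,-0.28,0],[2.22,-0.55,0],[2.69,-0.9,0]],"turn":[[0,0,0],[0,0,0],[0,0,0],[0,0,0],[0,0,0]],"gripper":[1,1,1,1,1]}'
```

```text
clock: 5.2
position: [0.5853, -0.0881, 0.1317]
tool_rot: [3.141, 0.001, 1.395]
force: [0.8, -3.2, 6.5]
grip_width: 0.0163
finger_force: 40.5
clock: 5.7
position: [0.5729, -0.062, 0.1317]
tool_rot: [3.141, -0.0, 1.396]
force: [2.4, -3.2, 4.4]
grip_width: 0.0165
finger_force: 40.3
clock: 6.2
position: [0.5824, -0.0356, 0.1317]
tool_rot: [3.141, 0.0, 1.395]
force: [3.6, -6.3, 7.5]
grip_width: 0.0167
finger_force: 40.6
clock: 6.7
position: [0.6074, -0.0235, 0.1316]
tool_rot: [3.142, 0.001, 1.395]
force: [-2.3, -7.7, 9.5]
grip_width: 0.017
finger_force: 40.9
clock: 7.2
position: [0.6338, -0.032, 0.1316]
tool_rot: [-3.14, 0.001, 1.395]
force: [-6.1, -3.0, 12.2]
grip_width: 0.017
finger_force: 41.2
```

```bash

python3 -m crank '{"travel":[[0.4,-0.41,0],[0.74,-0.88,0],[1.0,-1.4,0],[1.18,-1.96,0],[1.26,-2.53,0]],"turn":[[0,0,0],[0,0,0],[0,0,0],[0,0,0],[0,0,0]],"gripper":[1,1,1,1,1]}'
python3 -m crank '{"travel":[[0.0,-0.58,0],[-0.1,-1.16,0],[-0.28,-1.71,0],[-0.55,-2.22,0],[-0.9,-2.69,0]],"turn":[[0,0,0],[0,0,0],[0,0,0],[0,0,0],[0,0,0]],"gripper":[1,1,1,1,1]}'
python3 -m crank '{"travel":[[-0.41,-0.4,0],[-0.88,-0.74,0],[-1.4,-1.0,0],[-1.96,-1.18,0],[-2.53,-1.26,0]],"turn":[[0,0,0],[0,0,0],[0,0,0],[0,0,0],[0,0,0]],"gripper":[1,1,1,1,1]}'
python3 -m crank '{"travel":[[-0.58,0.0,0],[-1.16,0.1,0],[-1.71,0.28,0],[-2.22,0.55,0],[-2.69,0.9,0]],"turn":[[0,0,0],[0,0,0],[0,0,0],[0,0,0],[0,0,0]],"gripper":[1,1,1,1,1]}'
python3 -m crank '{"travel":[[-0.4,0.41,0],[-0.74,0.88,0],[-1.0,1.4,0],[-1.18,1.96,0],[-1.26,2.53,0]],"turn":[[0,0,0],[0,0,0],[0,0,0],[0,0,0],[0,0,0]],"gripper":[1,1,1,1,1]}'
python3 -m crank '{"travel":[[0.0,0.58,0],[0.1,1.16,0],[0.28,1.71,0],[0.55,2.22,0],[0.9,2.69,0]],"turn":[[0,0,0],[0,0,0],[0,0,0],[0,0,0],[0,0,0]],"gripper":[1,1,1,1,1]}'
```

```text
clock: 7.7
position: [0.6468, -0.0562, 0.1317]
tool_rot: [-3.141, -0.001, 1.396]
force: [-2.2, 3.2, 9.0]
grip_width: 0.0164
finger_force: 40.9
clock: 8.2
position: [0.6388, -0.0837, 0.1318]
tool_rot: [3.139, -0.001, 1.396]
force: [6.6, -0.7, 3.0]
grip_width: 0.0166
finger_force: 40.3
clock: 8.7
position: [0.6129, -0.0974, 0.1317]
tool_rot: [3.14, 0.0, 1.395]
force: [3.2, -4.9, 6.1]
grip_width: 0.0168
finger_force: 40.5
clock: 9.2
position: [0.5855, -0.0882, 0.1317]
tool_rot: [3.141, 0.001, 1.395]
force: [0.0, -3.9, 8.8]
grip_width: 0.0166
finger_force: 40.7
clock: 9.7
position: [0.5729, -0.0623, 0.1316]
tool_rot: [3.141, 0.0, 1.395]
force: [1.3, -3.6, 7.0]
grip_width: 0.0167
finger_force: 40.7
clock: 10.2
position: [0.5823, -0.0357, 0.1317]
tool_rot: [3.141, 0.001, 1.395]
force: [2.5, -5.6, 6.3]
grip_width: 0.0166
finger_force: 40.6
```

```bash

python3 -m crank '{"travel":[[0.41,0.4,0],[0.88,0.74,0],[1.4,1.0,0],[1.96,1.18,0],[2.53,1.26,0]],"turn":[[0,0,0],[0,0,0],[0,0,0],[0,0,0],[0,0,0]],"gripper":[1,1,1,1,1]}'
python3 -m crank '{"travel":[[0.58,0.0,0],[1.16,-0.1,0],[1.71,-0.28,0],[2.22,-0.55,0],[2.69,-0.9,0]],"turn":[[0,0,0],[0,0,0],[0,0,0],[0,0,0],[0,0,0]],"gripper":[1,1,1,1,1]}'
python3 -m crank '{"travel":[[0.4,-0.41,0],[0.74,-0.88,0],[1.0,-1.4,0],[1.18,-1.96,0],[1.26,-2.53,0]],"turn":[[0,0,0],[0,0,0],[0,0,0],[0,0,0],[0,0,0]],"gripper":[1,1,1,1,1]}'
python3 -m crank '{"travel":[[0.0,-0.58,0],[-0.1,-1.16,0],[-0.28,-1.71,0],[-0.55,-2.22,0],[-0.9,-2.69,0]],"turn":[[0,0,0],[0,0,0],[0,0,0],[0,0,0],[0,0,0]],"gripper":[1,1,1,1,1]}'
python3 -m crank '{"travel":[[-0.41,-0.4,0],[-0.88,-0.74,0],[-1.4,-1.0,0],[-1.96,-1.18,0],[-2.53,-1.26,0]],"turn":[[0,0,0],[0,0,0],[0,0,0],[0,0,0],[0,0,0]],"gripper":[1,1,1,1,1]}'
python3 -m crank '{"travel":[[-0.58,0.0,0],[-1.16,0.1,0],[-1.71,0.28,0],[-2.22,0.55,0],[-2.45,0.7,0]],"turn":[[0,0,0],[0,0,0],[0,0,0],[0,0,0],[0,0,0]],"gripper":[1,1,1,1,1]}'
python3 -m crank '{"travel":[[-0.12,0.1,0],[-0.24,0.2,0],[-0.24,0.2,0],[-0.24,0.2,0],[-0.24,0.2,0]],"turn":[[0,0,0],[0,0,0],[0,0,0],[0,0,0],[0,0,0]],"gripper":[1,1,1,1,1]}'
python3 - <<'E'
from workcell import bot
import numpy as np
p=bot.observe()["position"];print(np.degrees(np.arctan2(p[1]+.0605,p[0]-.6098))+11,np.hypot(p[1]+.0605,p[0]-.6098))
E
```

```text
clock: 10.7
position: [0.6073, -0.0235, 0.1316]
tool_rot: [-3.141, 0.001, 1.395]
force: [-3.8, -8.6, 10.9]
grip_width: 0.0165
finger_force: 40.9
clock: 11.2
position: [0.6338, -0.032, 0.1316]
tool_rot: [-3.14, 0.001, 1.395]
force: [-6.4, -4.0, 11.9]
grip_width: 0.0166
finger_force: 41.2
clock: 11.7
position: [0.6468, -0.0562, 0.1316]
tool_rot: [-3.141, -0.001, 1.396]
force: [-2.0, 3.1, 10.2]
grip_width: 0.0165
finger_force: 40.9
clock: 12.2
position: [0.6387, -0.0836, 0.1317]
tool_rot: [3.139, -0.001, 1.396]
force: [5.8, -0.2, 3.8]
grip_width: 0.0169
finger_force: 40.3
clock: 12.7
position: [0.6129, -0.0973, 0.1317]
tool_rot: [3.14, 0.0, 1.395]
force: [4.0, -5.8, 5.0]
grip_width: 0.0166
finger_force: 40.5
clock: 13.2
position: [0.5877, -0.0901, 0.1317]
tool_rot: [3.141, 0.001, 1.395]
force: [-0.9, -5.1, 6.8]
grip_width: 0.0168
finger_force: 40.7
clock: 13.7
position: [0.5853, -0.088, 0.1316]
tool_rot: [-3.141, 0.001, 1.395]
force: [-4.1, -4.0, 11.3]
grip_width: 0.017
finger_force: 41.0
-120.75633921196103 0.03683129442855946
```

```bash

python3 -m crank '{"travel":[[0.47,-0.35,0],[0.98,-0.62,0],[1.53,-0.8,0],[2.11,-0.9,0],[2.69,-0.9,0]],"turn":[[0,0,0],[0,0,0],[0,0,0],[0,0,0],[0,0,0]],"gripper":[1,1,1,1,1]}'
python3 -m crank '{"travel":[[0.57,0.08,0],[1.13,0.26,0],[1.65,0.52,0],[2.12,0.86,0],[2.53,1.26,0]],"turn":[[0,0,0],[0,0,0],[0,0,0],[0,0,0],[0,0,0]],"gripper":[1,1,1,1,1]}'
python3 -m crank '{"travel":[[0.35,0.47,0],[0.62,0.98,0],[0.8,1.53,0],[0.9,2.11,0],[0.9,2.69,0]],"turn":[[0,0,0],[0,0,0],[0,0,0],[0,0,0],[0,0,0]],"gripper":[1,1,1,1,1]}'
python3 -m crank '{"travel":[[-0.08,0.57,0],[-0.26,1.13,0],[-0.52,1.65,0],[-0.86,2.12,0],[-1.26,2.53,0]],"turn":[[0,0,0],[0,0,0],[0,0,0],[0,0,0],[0,0,0]],"gripper":[1,1,1,1,1]}'
python3 -m crank '{"travel":[[-0.47,0.35,0],[-0.98,0.62,0],[-1.53,0.8,0],[-2.11,0.9,0],[-2.69,0.9,0]],"turn":[[0,0,0],[0,0,0],[0,0,0],[0,0,0],[0,0,0]],"gripper":[1,1,1,1,1]}'
python3 -m crank '{"travel":[[-0.57,-0.08,0],[-1.13,-0.26,0],[-1.65,-0.52,0],[-2.12,-0.86,0],[-2.53,-1.26,0]],"turn":[[0,0,0],[0,0,0],[0,0,0],[0,0,0],[0,0,0]],"gripper":[1,1,1,1,1]}'
python3 -m crank '{"travel":[[-0.35,-0.47,0],[-0.62,-0.98,0],[-0.8,-1.53,0],[-0.9,-2.11,0],[-0.9,-2.69,0]],"turn":[[0,0,0],[0,0,0],[0,0,0],[0,0,0],[0,0,0]],"gripper":[1,1,1,1,1]}'
```

```text
clock: 14.2
position: [0.6125, -0.0974, 0.1316]
tool_rot: [-3.141, 0.001, 1.395]
force: [-0.8, -4.2, 9.2]
grip_width: 0.0169
finger_force: 40.9
clock: 14.7
position: [0.6383, -0.0844, 0.1317]
tool_rot: [3.141, 0.0, 1.395]
force: [0.4, -3.5, 8.0]
grip_width: 0.0168
finger_force: 40.7
clock: 15.2
position: [0.6469, -0.0568, 0.1316]
tool_rot: [3.141, -0.0, 1.395]
force: [-3.4, -1.7, 9.8]
grip_width: 0.0163
finger_force: 40.9
clock: 15.7
position: [0.6339, -0.0321, 0.1316]
tool_rot: [-3.142, 0.001, 1.395]
force: [-2.2, -6.4, 9.9]
grip_width: 0.0167
finger_force: 40.9
clock: 16.2
position: [0.6074, -0.0234, 0.1317]
tool_rot: [3.141, 0.001, 1.395]
force: [2.1, -6.4, 7.4]
grip_width: 0.0168
finger_force: 40.6
clock: 16.7
position: [0.5826, -0.0355, 0.1317]
tool_rot: [3.14, -0.0, 1.396]
force: [5.8, -2.1, 2.5]
grip_width: 0.0163
finger_force: 40.3
clock: 17.2
position: [0.5729, -0.0617, 0.1316]
tool_rot: [-3.142, -0.001, 1.396]
force: [-0.4, 2.7, 9.8]
grip_width: 0.0167
finger_force: 40.8
```

```bash

python3 -m crank '{"travel":[[0.08,-0.57,0],[0.26,-1.13,0],[0.52,-1.65,0],[0.86,-2.12,0],[1.26,-2.53,0]],"turn":[[0,0,0],[0,0,0],[0,0,0],[0,0,0],[0,0,0]],"gripper":[1,1,1,1,1]}'
python3 -m crank '{"travel":[[0.47,-0.35,0],[0.98,-0.62,0],[1.53,-0.8,0],[2.11,-0.9,0],[2.69,-0.9,0]],"turn":[[0,0,0],[0,0,0],[0,0,0],[0,0,0],[0,0,0]],"gripper":[1,1,1,1,1]}'
python3 -m crank '{"travel":[[0.57,0.08,0],[1.13,0.26,0],[1.65,0.52,0],[2.12,0.86,0],[2.35,1.06,0]],"turn":[[0,0,0],[0,0,0],[0,0,0],[0,0,0],[0,0,0]],"gripper":[1,1,1,1,1]}'
python3 -m crank '{"travel":[[0.1,0.1,0],[0.18,0.2,0],[0.18,0.2,0],[0.18,0.2,0],[0.18,0.2,0]],"turn":[[0,0,0],[0,0,0],[0,0,0],[0,0,0],[0,0,0]],"gripper":[1,1,1,1,1]}'
python3 - <<'E'
from workcell import bot
import numpy as np
p=bot.observe()["position"];print(np.degrees(np.arctan2(p[1]+.0605,p[0]-.6098))+11,np.hypot(p[1]+.0605,p[0]-.6098))
P=lambda d:np.round(3.7*np.array([np.cos(np.radians(d)),np.sin(np.radians(d))]),2)
def pr(a0,s,n):
  for k in range(n):
    print(s,a0,str([(P(a0-s*i)-P(a0)).round(2).tolist()+[0] for i in range(1,6)]).replace(" ",""));a0-=5*s
pr(-41,5,4);pr(-141,2,9)
E
```

```text
clock: 17.7
position: [0.5851, -0.0879, 0.1316]
tool_rot: [-3.14, 0.0, 1.395]
force: [-4.8, -1.5, 12.8]
grip_width: 0.0166
finger_force: 41.2
clock: 18.2
position: [0.6124, -0.0974, 0.1316]
tool_rot: [-3.141, 0.001, 1.395]
force: [-2.2, -3.8, 9.9]
grip_width: 0.0166
finger_force: 41.1
clock: 18.7
position: [0.6365, -0.0863, 0.1317]
tool_rot: [3.141, 0.0, 1.395]
force: [-0.2, -4.0, 8.7]
grip_width: 0.017
finger_force: 40.8
clock: 19.2
position: [0.6382, -0.0843, 0.1317]
tool_rot: [3.141, 0.0, 1.395]
force: [2.8, -2.8, 7.7]
grip_width: 0.0166
finger_force: 40.7
-29.05569355345608 0.03705830535098351
5 -41 [[-0.22,-0.23,0],[-0.46,-0.45,0],[-0.72,-0.64,0],[-1.0,-0.81,0],[-1.29,-0.95,0]]
5 -66 [[-0.3,-0.12,0],[-0.6,-0.21,0],[-0.92,-0.27,0],[-1.24,-0.31,0],[-1.56,-0.32,0]]
5 -91 [[-0.33,0.02,0],[-0.65,0.07,0],[-0.96,0.14,0],[-1.27,0.25,0],[-1.56,0.37,0]]
5 -116 [[-0.29,0.16,0],[-0.55,0.34,0],[-0.81,0.54,0],[-1.04,0.76,0],[-1.26,1.0,0]]
2 -141 [[-0.07,0.1,0],[-0.15,0.21,0],[-0.22,0.31,0],[-0.29,0.42,0],[-0.36,0.54,0]]
2 -151 [[-0.06,0.11,0],[-0.11,0.23,0],[-0.17,0.34,0],[-0.21,0.46,0],[-0.26,0.59,0]]
2 -161 [[-0.04,0.12,0],[-0.07,0.24,0],[-0.11,0.37,0],[-0.13,0.49,0],[-0.15,0.62,0]]
2 -171 [[-0.02,0.13,0],[-0.04,0.26,0],[-0.04,0.39,0],[-0.05,0.52,0],[-0.05,0.64,0]]
2 -181 [[0.01,0.13,0],[0.01,0.26,0],[0.03,0.39,0],[0.05,0.52,0],[0.07,0.65,0]]
2 -191 [[0.02,0.12,0],[0.06,0.25,0],[0.09,0.37,0],[0.13,0.49,0],[0.18,0.62,0]]
2 -201 [[0.04,0.12,0],[0.1,0.23,0],[0.15,0.35,0],[0.21,0.46,0],[0.28,0.58,0]]
2 -211 [[0.07,0.11,0],[0.14,0.21,0],[0.22,0.32,0],[0.29,0.42,0],[0.38,0.52,0]]
2 -221 [[0.08,0.09,0],[0.17,0.19,0],[0.27,0.28,0],[0.36,0.36,0],[0.46,0.45,0]]
```

```bash
cat > g.py <<'E'
from workcell import bot
import numpy as np,sys
s=bot.observe();p=s["position"];r=p[:2]-[.6098,-.0605];a=np.arctan2(r[1],r[0])
t=np.array([np.sin(a),-np.cos(a)]);f=-s["force"][:2]@t
print("ANGLE %.1f resist %.1f"%((np.degrees(a)+11)%-360,f));sys.exit(f>7)
E
python3 -m crank '{"travel":[[-0.22,-0.23,0],[-0.46,-0.45,0],[-0.72,-0.64,0],[-1.0,-0.81,0],[-1.29,-0.95,0]],"turn":[[0,0,0],[0,0,0],[0,0,0],[0,0,0],[0,0,0]],"gripper":[1,1,1,1,1]}' && python3 g.py &&
python3 -m crank '{"travel":[[-0.3,-0.12,0],[-0.6,-0.21,0],[-0.92,-0.27,0],[-1.24,-0.31,0],[-1.56,-0.32,0]],"turn":[[0,0,0],[0,0,0],[0,0,0],[0,0,0],[0,0,0]],"gripper":[1,1,1,1,1]}' && python3 g.py &&
python3 -m crank '{"travel":[[-0.33,0.02,0],[-0.65,0.07,0],[-0.96,0.14,0],[-1.27,0.25,0],[-1.56,0.37,0]],"turn":[[0,0,0],[0,0,0],[0,0,0],[0,0,0],[0,0,0]],"gripper":[1,1,1,1,1]}' && python3 g.py &&
python3 -m crank '{"travel":[[-0.29,0.16,0],[-0.55,0.34,0],[-0.81,0.54,0],[-1.04,0.76,0],[-1.26,1.0,0]],"turn":[[0,0,0],[0,0,0],[0,0,0],[0,0,0],[0,0,0]],"gripper":[1,1,1,1,1]}' && python3 g.py
python3 - <<'E'
import numpy as np
P=lambda d:np.round(3.7*np.array([np.cos(np.radians(d)),np.sin(np.radians(d))]),3)
for a in range(-141,-231,-3): print(a,np.round(P(a-3)-P(a),2).tolist())
E
```

```text
clock: 19.7
position: [0.6254, -0.0941, 0.1317]
tool_rot: [3.14, 0.0, 1.395]
force: [4.1, -4.4, 6.2]
grip_width: 0.0165
finger_force: 40.5
ANGLE -54.1 resist 1.8
-141 [-0.12, 0.15]
-144 [-0.11, 0.16]
-147 [-0.1, 0.17]
-150 [-0.09, 0.17]
-153 [-0.08, 0.18]
-156 [-0.07, 0.18]
-159 [-0.06, 0.18]
-162 [-0.05, 0.19]
-165 [-0.05, 0.19]
-168 [-0.03, 0.19]
-171 [-0.03, 0.19]
-174 [-0.01, 0.19]
-177 [-0.01, 0.19]
-180 [0.01, 0.19]
-183 [0.01, 0.19]
-186 [0.03, 0.19]
-189 [0.03, 0.19]
-192 [0.05, 0.19]
-195 [0.05, 0.19]
-198 [0.06, 0.18]
-201 [0.07, 0.18]
-204 [0.08, 0.18]
-207 [0.09, 0.17]
-210 [0.1, 0.17]
-213 [0.11, 0.16]
-216 [0.12, 0.15]
-219 [0.12, 0.15]
-222 [0.13, 0.14]
-225 [0.14, 0.13]
-228 [0.15, 0.12]False
```

```bash
sed -i 's/sys.exit(f>7)/sys.exit(int(f>7))/' g.py
python3 -m crank '{"travel":[[-0.3,-0.12,0],[-0.6,-0.21,0],[-0.92,-0.27,0],[-1.24,-0.31,0],[-1.56,-0.32,0]],"turn":[[0,0,0],[0,0,0],[0,0,0],[0,0,0],[0,0,0]],"gripper":[1,1,1,1,1]}' && python3 g.py &&
python3 -m crank '{"travel":[[-0.33,0.02,0],[-0.65,0.07,0],[-0.96,0.14,0],[-1.27,0.25,0],[-1.56,0.37,0]],"turn":[[0,0,0],[0,0,0],[0,0,0],[0,0,0],[0,0,0]],"gripper":[1,1,1,1,1]}' && python3 g.py &&
python3 -m crank '{"travel":[[-0.29,0.16,0],[-0.55,0.34,0],[-0.81,0.54,0],[-1.04,0.76,0],[-1.26,1.0,0]],"turn":[[0,0,0],[0,0,0],[0,0,0],[0,0,0],[0,0,0]],"gripper":[1,1,1,1,1]}' && python3 g.py &&
python3 -m crank '{"travel":[[-0.02,0.03,0],[-0.05,0.06,0],[-0.07,0.09,0],[-0.1,0.12,0],[-0.12,0.15,0]],"turn":[[0,0,0],[0,0,0],[0,0,0],[0,0,0],[0,0,0]],"gripper":[1,1,1,1,1]}' && python3 g.py &&
python3 -m crank '{"travel":[[-0.02,0.03,0],[-0.04,0.06,0],[-0.07,0.1,0],[-0.09,0.13,0],[-0.11,0.16,0]],"turn":[[0,0,0],[0,0,0],[0,0,0],[0,0,0],[0,0,0]],"gripper":[1,1,1,1,1]}' && python3 g.py &&
python3 -m crank '{"travel":[[-0.02,0.03,0],[-0.04,0.07,0],[-0.06,0.1,0],[-0.08,0.14,0],[-0.1,0.17,0]],"turn":[[0,0,0],[0,0,0],[0,0,0],[0,0,0],[0,0,0]],"gripper":[1,1,1,1,1]}' && python3 g.py &&
python3 -m crank '{"travel":[[-0.02,0.03,0],[-0.04,0.07,0],[-0.05,0.1,0],[-0.07,0.14,0],[-0.09,0.17,0]],"turn":[[0,0,0],[0,0,0],[0,0,0],[0,0,0],[0,0,0]],"gripper":[1,1,1,1,1]}' && python3 g.py
```

```text
clock: 20.2
position: [0.6096, -0.0975, 0.1317]
tool_rot: [3.14, 0.0, 1.395]
force: [3.0, -4.0, 7.7]
grip_width: 0.0164
finger_force: 40.6
ANGLE -79.4 resist 3.0
clock: 20.7
position: [0.5936, -0.0937, 0.1317]
tool_rot: [3.141, 0.001, 1.395]
force: [0.8, -4.7, 9.7]
grip_width: 0.0163
finger_force: 40.8
ANGLE -105.0 resist 2.8
clock: 21.2
position: [0.5809, -0.0834, 0.1316]
tool_rot: [3.141, 0.001, 1.395]
force: [-0.6, -3.3, 10.6]
grip_width: 0.0168
finger_force: 40.9
ANGLE -130.6 resist 2.2
clock: 21.7
position: [0.5798, -0.0819, 0.1316]
tool_rot: [-3.142, 0.0, 1.395]
force: [-0.8, -3.3, 9.6]
grip_width: 0.0165
finger_force: 41.0
ANGLE -133.5 resist 2.2
clock: 22.2
position: [0.5786, -0.0802, 0.1316]
tool_rot: [-3.141, 0.0, 1.395]
force: [-1.1, -2.8, 10.3]
grip_width: 0.0167
finger_force: 41.0
ANGLE -136.8 resist 1.8
clock: 22.7
position: [0.5776, -0.0784, 0.1316]
tool_rot: [-3.141, 0.0, 1.395]
force: [-2.3, -2.2, 10.9]
grip_width: 0.0168
finger_force: 41.0
ANGLE -139.9 resist 0.8
clock: 23.2
position: [0.5767, -0.0767, 0.1316]
tool_rot: [-3.141, 0.0, 1.395]
force: [-2.1, -3.0, 9.9]
grip_width: 0.0165
finger_force: 41.0
ANGLE -142.9 resist 1.8
```

```bash

python3 -m crank '{"travel":[[-0.02,0.04,0],[-0.03,0.07,0],[-0.05,0.11,0],[-0.06,0.14,0],[-0.08,0.18,0]],"turn":[[0,0,0],[0,0,0],[0,0,0],[0,0,0],[0,0,0]],"gripper":[1,1,1,1,1]}' && python3 g.py &&
python3 -m crank '{"travel":[[-0.01,0.04,0],[-0.03,0.07,0],[-0.04,0.11,0],[-0.06,0.14,0],[-0.07,0.18,0]],"turn":[[0,0,0],[0,0,0],[0,0,0],[0,0,0],[0,0,0]],"gripper":[1,1,1,1,1]}' && python3 g.py &&
python3 -m crank '{"travel":[[-0.01,0.04,0],[-0.02,0.07,0],[-0.04,0.11,0],[-0.05,0.14,0],[-0.06,0.18,0]],"turn":[[0,0,0],[0,0,0],[0,0,0],[0,0,0],[0,0,0]],"gripper":[1,1,1,1,1]}' && python3 g.py &&
python3 -m crank '{"travel":[[-0.01,0.04,0],[-0.02,0.08,0],[-0.03,0.11,0],[-0.04,0.15,0],[-0.05,0.19,0]],"turn":[[0,0,0],[0,0,0],[0,0,0],[0,0,0],[0,0,0]],"gripper":[1,1,1,1,1]}' && python3 g.py &&
python3 -m crank '{"travel":[[-0.01,0.04,0],[-0.02,0.08,0],[-0.03,0.11,0],[-0.04,0.15,0],[-0.05,0.19,0]],"turn":[[0,0,0],[0,0,0],[0,0,0],[0,0,0],[0,0,0]],"gripper":[1,1,1,1,1]}' && python3 g.py &&
python3 -m crank '{"travel":[[-0.01,0.04,0],[-0.01,0.08,0],[-0.02,0.11,0],[-0.02,0.15,0],[-0.03,0.19,0]],"turn":[[0,0,0],[0,0,0],[0,0,0],[0,0,0],[0,0,0]],"gripper":[1,1,1,1,1]}' && python3 g.py &&
python3 -m crank '{"travel":[[-0.01,0.04,0],[-0.01,0.08,0],[-0.02,0.11,0],[-0.02,0.15,0],[-0.03,0.19,0]],"turn":[[0,0,0],[0,0,0],[0,0,0],[0,0,0],[0,0,0]],"gripper":[1,1,1,1,1]}' && python3 g.py &&
python3 -m crank '{"travel":[[0,0.04,0],[0,0.08,0],[-0.01,0.11,0],[-0.01,0.15,0],[-0.01,0.19,0]],"turn":[[0,0,0],[0,0,0],[0,0,0],[0,0,0],[0,0,0]],"gripper":[1,1,1,1,1]}' && python3 g.py
```

```text
clock: 23.7
position: [0.5759, -0.075, 0.1316]
tool_rot: [-3.141, 0.0, 1.395]
force: [-1.9, -3.0, 10.6]
grip_width: 0.0165
finger_force: 41.0
ANGLE -145.9 resist 2.0
clock: 24.2
position: [0.5752, -0.0731, 0.1316]
tool_rot: [-3.141, 0.0, 1.395]
force: [-1.5, -2.7, 10.6]
grip_width: 0.0169
finger_force: 41.0
ANGLE -148.9 resist 2.0
clock: 24.7
position: [0.5746, -0.0714, 0.1316]
tool_rot: [-3.141, 0.0, 1.395]
force: [-2.3, -2.7, 11.4]
grip_width: 0.0167
finger_force: 41.0
ANGLE -151.9 resist 1.9
clock: 25.2
position: [0.5741, -0.0693, 0.1316]
tool_rot: [-3.141, 0.0, 1.395]
force: [-1.1, -2.3, 11.1]
grip_width: 0.0166
finger_force: 41.0
ANGLE -155.1 resist 1.9
clock: 25.7
position: [0.5736, -0.0674, 0.1316]
tool_rot: [-3.141, 0.0, 1.395]
force: [-1.3, -2.3, 10.8]
grip_width: 0.0167
finger_force: 41.0
ANGLE -158.2 resist 2.0
clock: 26.2
position: [0.5733, -0.0655, 0.1316]
tool_rot: [-3.141, 0.0, 1.395]
force: [-1.1, -2.5, 10.1]
grip_width: 0.0166
finger_force: 41.0
ANGLE -161.3 resist 2.3
clock: 26.7
position: [0.5731, -0.0636, 0.1316]
tool_rot: [-3.141, 0.0, 1.395]
force: [-0.5, -2.8, 10.4]
grip_width: 0.0168
finger_force: 40.9
ANGLE -164.2 resist 2.7
clock: 27.2
position: [0.573, -0.0617, 0.1316]
tool_rot: [-3.141, 0.0, 1.395]
force: [-1.3, -2.0, 10.5]
grip_width: 0.0168
finger_force: 40.9
ANGLE -167.1 resist 2.0
```

```bash

python3 -m crank '{"travel":[[0,0.04,0],[0,0.08,0],[-0.01,0.11,0],[-0.01,0.15,0],[-0.01,0.19,0]],"turn":[[0,0,0],[0,0,0],[0,0,0],[0,0,0],[0,0,0]],"gripper":[1,1,1,1,1]}' && python3 g.py &&
python3 -m crank '{"travel":[[0,0.04,0],[0,0.08,0],[0.01,0.11,0],[0.01,0.15,0],[0.01,0.19,0]],"turn":[[0,0,0],[0,0,0],[0,0,0],[0,0,0],[0,0,0]],"gripper":[1,1,1,1,1]}' && python3 g.py &&
python3 -m crank '{"travel":[[0,0.04,0],[0,0.08,0],[0.01,0.11,0],[0.01,0.15,0],[0.01,0.19,0]],"turn":[[0,0,0],[0,0,0],[0,0,0],[0,0,0],[0,0,0]],"gripper":[1,1,1,1,1]}' && python3 g.py &&
python3 -m crank '{"travel":[[0.01,0.04,0],[0.01,0.08,0],[0.02,0.11,0],[0.02,0.15,0],[0.03,0.19,0]],"turn":[[0,0,0],[0,0,0],[0,0,0],[0,0,0],[0,0,0]],"gripper":[1,1,1,1,1]}' && python3 g.py &&
python3 -m crank '{"travel":[[0.01,0.04,0],[0.01,0.08,0],[0.02,0.11,0],[0.02,0.15,0],[0.03,0.19,0]],"turn":[[0,0,0],[0,0,0],[0,0,0],[0,0,0],[0,0,0]],"gripper":[1,1,1,1,1]}' && python3 g.py &&
python3 -m crank '{"travel":[[0.01,0.04,0],[0.02,0.08,0],[0.03,0.11,0],[0.04,0.15,0],[0.05,0.19,0]],"turn":[[0,0,0],[0,0,0],[0,0,0],[0,0,0],[0,0,0]],"gripper":[1,1,1,1,1]}' && python3 g.py &&
python3 -m crank '{"travel":[[0.01,0.04,0],[0.02,0.08,0],[0.03,0.11,0],[0.04,0.15,0],[0.05,0.19,0]],"turn":[[0,0,0],[0,0,0],[0,0,0],[0,0,0],[0,0,0]],"gripper":[1,1,1,1,1]}' && python3 g.py &&
python3 -m crank '{"travel":[[0.01,0.04,0],[0.02,0.07,0],[0.04,0.11,0],[0.05,0.14,0],[0.06,0.18,0]],"turn":[[0,0,0],[0,0,0],[0,0,0],[0,0,0],[0,0,0]],"gripper":[1,1,1,1,1]}' && python3 g.py
```

```text
clock: 27.7
position: [0.5729, -0.0597, 0.1316]
tool_rot: [3.142, 0.0, 1.395]
force: [-0.9, -2.7, 8.9]
grip_width: 0.0169
finger_force: 40.9
ANGLE -170.2 resist 2.7
clock: 28.2
position: [0.5731, -0.0578, 0.1316]
tool_rot: [3.142, -0.0, 1.395]
force: [-0.7, -1.5, 9.1]
grip_width: 0.0169
finger_force: 40.9
ANGLE -173.3 resist 1.6
clock: 28.7
position: [0.5732, -0.0558, 0.1316]
tool_rot: [3.141, -0.0, 1.396]
force: [0.5, -0.7, 10.3]
grip_width: 0.0168
finger_force: 40.8
ANGLE -176.3 resist 0.6
clock: 29.2
position: [0.5736, -0.0538, 0.1316]
tool_rot: [3.141, -0.0, 1.396]
force: [0.0, -0.7, 9.6]
grip_width: 0.0167
finger_force: 40.8
ANGLE -179.4 resist 0.7
clock: 29.7
position: [0.574, -0.0519, 0.1316]
tool_rot: [3.141, -0.0, 1.396]
force: [1.0, -0.5, 8.9]
grip_width: 0.0169
finger_force: 40.8
ANGLE -182.5 resist 0.3
clock: 30.2
position: [0.5745, -0.0498, 0.1316]
tool_rot: [3.141, -0.001, 1.396]
force: [2.1, -1.5, 8.5]
grip_width: 0.0165
finger_force: 40.7
ANGLE -185.8 resist 0.8
clock: 30.7
position: [0.575, -0.0482, 0.1316]
tool_rot: [3.141, -0.0, 1.396]
force: [2.2, -0.2, 7.7]
grip_width: 0.0165
finger_force: 40.7
ANGLE -188.5 resist -0.5
clock: 31.2
position: [0.5757, -0.0465, 0.1316]
tool_rot: [3.141, -0.0, 1.395]
force: [2.2, -1.1, 7.8]
grip_width: 0.0165
finger_force: 40.7
ANGLE -191.3 resist 0.2
```

```bash

python3 -m crank '{"travel":[[0.01,0.04,0],[0.03,0.07,0],[0.04,0.11,0],[0.06,0.14,0],[0.07,0.18,0]],"turn":[[0,0,0],[0,0,0],[0,0,0],[0,0,0],[0,0,0]],"gripper":[1,1,1,1,1]}' && python3 g.py &&
python3 -m crank '{"travel":[[0.02,0.04,0],[0.03,0.07,0],[0.05,0.11,0],[0.06,0.14,0],[0.08,0.18,0]],"turn":[[0,0,0],[0,0,0],[0,0,0],[0,0,0],[0,0,0]],"gripper":[1,1,1,1,1]}' && python3 g.py &&
python3 -m crank '{"travel":[[0.02,0.03,0],[0.04,0.07,0],[0.05,0.1,0],[0.07,0.14,0],[0.09,0.17,0]],"turn":[[0,0,0],[0,0,0],[0,0,0],[0,0,0],[0,0,0]],"gripper":[1,1,1,1,1]}' && python3 g.py &&
python3 -m crank '{"travel":[[0.02,0.03,0],[0.04,0.07,0],[0.06,0.1,0],[0.08,0.14,0],[0.1,0.17,0]],"turn":[[0,0,0],[0,0,0],[0,0,0],[0,0,0],[0,0,0]],"gripper":[1,1,1,1,1]}' && python3 g.py &&
python3 -m crank '{"travel":[[0.02,0.03,0],[0.04,0.06,0],[0.07,0.1,0],[0.09,0.13,0],[0.11,0.16,0]],"turn":[[0,0,0],[0,0,0],[0,0,0],[0,0,0],[0,0,0]],"gripper":[1,1,1,1,1]}' && python3 g.py &&
python3 -m crank '{"travel":[[0.02,0.03,0],[0.05,0.06,0],[0.07,0.09,0],[0.1,0.12,0],[0.12,0.15,0]],"turn":[[0,0,0],[0,0,0],[0,0,0],[0,0,0],[0,0,0]],"gripper":[1,1,1,1,1]}' && python3 g.py
```

```text
clock: 31.7
position: [0.5763, -0.0449, 0.1316]
tool_rot: [3.141, 0.0, 1.395]
force: [0.9, -3.4, 7.6]
grip_width: 0.0165
finger_force: 40.7
ANGLE -194.0 resist 2.7
clock: 32.2
position: [0.5768, -0.0439, 0.1316]
tool_rot: [3.142, 0.001, 1.395]
force: [-1.4, -7.6, 10.2]
grip_width: 0.0172
finger_force: 40.9
ANGLE -195.7 resist 7.5
```

```bash

python3 -m crank '{"travel":[[0.01,0.02,0],[0.02,0.03,0],[0.03,0.05,0],[0.04,0.07,0],[0.04,0.08,0]],"turn":[[0,0,0],[0,0,0],[0,0,0],[0,0,0],[0,0,0]],"gripper":[1,1,1,1,1]}' ; python3 g.py
```

```text
clock: 32.7
position: [0.5769, -0.0435, 0.1316]
tool_rot: [-3.141, 0.002, 1.394]
force: [-2.7, -9.4, 12.3]
grip_width: 0.0169
finger_force: 41.1
ANGLE -196.4 resist 9.6
```

```bash

python3 -m crank '{"travel":[[0.01,0.01,0],[0.01,0.03,0],[0.02,0.04,0],[0.03,0.05,0],[0.03,0.05,0]],"turn":[[0,0,0],[0,0,0],[0,0,0],[0,0,0],[0,0,0]],"gripper":[1,1,1,1,1]}' ; python3 g.py
```

```text
clock: 33.2
position: [0.5771, -0.0432, 0.1316]
tool_rot: [-3.141, 0.002, 1.394]
force: [-3.1, -8.7, 12.5]
grip_width: 0.0163
finger_force: 41.2
ANGLE -196.9 resist 9.1
```

```bash

python3 -m crank '{"travel":[[0.02,0.03,0],[0.03,0.06,0],[0.05,0.08,0],[0.05,0.08,0],[0.05,0.08,0]],"turn":[[0,0,0],[0,0,0],[0,0,0],[0,0,0],[0,0,0]],"gripper":[1,1,1,1,1]}' ; python3 g.py
python3 - <<'E'
from workcell import bot
import cv2,pickle
f=bot.grab_frame("wrist");pickle.dump(f,open("pics/w3.pkl","wb"));cv2.imwrite("pics/w3.png",f["pixels"][:,:,::-1])
E
```

```text
clock: 33.7
position: [0.5773, -0.0427, 0.1315]
tool_rot: [-3.141, 0.002, 1.394]
force: [-4.7, -10.8, 14.4]
grip_width: 0.0167
finger_force: 41.4
ANGLE -197.8 resist 11.7
```

View pics/w3.png

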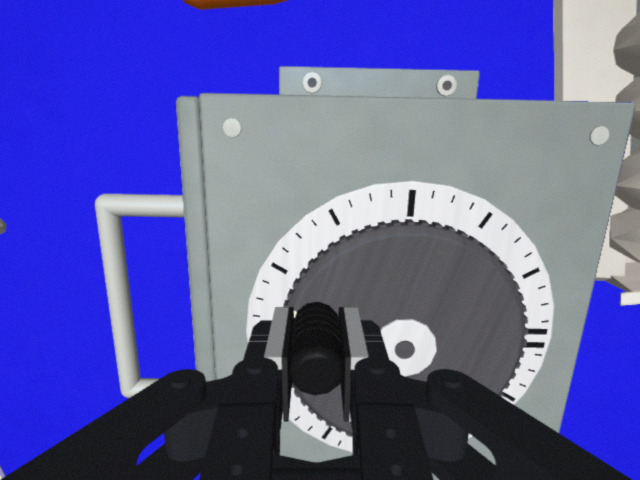

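```bash

python3 -m crank '{"travel":[[-0.05,-0.1,0],[-0.1,-0.2,0],[-0.1,-0.2,0],[-0.1,-0.2,0],[-0.1,-0.2,0]],"turn":[[0,0,0],[0,0,0],[0,0,0],[0,0,0],[0,0,0]],"gripper":[1,1,1,0.5,0.5]}' ; python3 g.py
python3 -m crank '{"travel":[[0,0,0],[0,0,0],[0,0,2],[0,0,5],[0,0,8]],"turn":[[0,0,0],[0,0,0],[0,0,0],[0,0,0],[0,0,0]],"gripper":[0.5,0.5,0.5,0.5,0.5]}'; python3 g.py
```

```text
clock: 34.25
position: [0.5766, -0.0426, 0.131]
tool_rot: [-3.141, -0.0, 1.396]
force: [0.8, 0.1, 0.1]
grip_width: 0.0426
finger_force: 0.0
ANGLE -197.3 resist -0.5
clock: 34.75
position: [0.5767, -0.0429, 0.212]
tool_rot: [-3.14, -0.0, 1.396]
force: [0.7, 0.4, 0.2]
grip_width: 0.0423
finger_force: 0.0
ANGLE -197.1 resist -0.7
```

```bash

python3 -m crank '{"travel":[[-4.7,0.4,0],[-9.4,0.8,0],[-9.4,0.8,-3],[-9.4,0.8,-6],[-9.4,0.8,-9]],"turn":[[0,0,-0.5],[0,0,-1],[0,0,-1],[0,0,-1],[0,0,-1]],"gripper":[0.6,0.6,0.6,0.6,0.6]}'
python3 -m crank '{"travel":[[0,0,0],[0,0,-1.5],[0,0,-3],[0,0,-4.3],[0,0,-5.2]],"turn":[[0,0,0],[0,0,0],[0,0,0],[0,0,0],[0,0,0]],"gripper":[0.6,0.6,0.6,0.6,0.6]}'
python3 - <<'E'
from workcell import bot
import cv2
f=bot.grab_frame("wrist");cv2.imwrite("pics/w4.png",f["pixels"][:,:,::-1])
E
```

```text
clock: 35.25
position: [0.483, -0.0352, 0.1207]
tool_rot: [3.14, -0.0, 1.378]
force: [0.9, -1.2, -1.0]
grip_width: 0.0342
finger_force: 0.0
clock: 35.75
position: [0.4833, -0.0351, 0.0692]
tool_rot: [3.141, -0.0, 1.378]
force: [-0.6, -0.7, -0.2]
grip_width: 0.0342
finger_force: 0.0
```

View pics/w4.png

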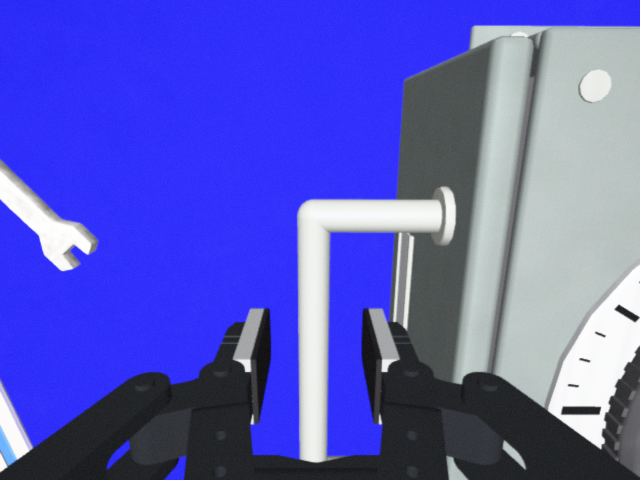

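```bash

python3 -m crank '{"travel":[[0,0,0],[0,0,0],[0,0,0],[0,0,0],[0,0,0]],"turn":[[0,0,0],[0,0,0],[0,0,0],[0,0,0],[0,0,0]],"gripper":[0.7,0.8,0.9,1,1]}' 40
python3 -m crank '{"travel":[[-0.05,0.01,0],[-0.1,0.02,0],[-0.15,0.03,0],[-0.2,0.04,0],[-0.25,0.05,0]],"turn":[[0,0,0],[0,0,0],[0,0,0],[0,0,0],[0,0,0]],"gripper":[1,1,1,1,1]}'
python3 -m crank '{"travel":[[-0.05,0.01,0],[-0.1,0.02,0],[-0.15,0.03,0],[-0.2,0.04,0],[-0.25,0.05,0]],"turn":[[0,0,0],[0,0,0],[0,0,0],[0,0,0],[0,0,0]],"gripper":[1,1,1,1,1]}'
```

```text
clock: 36.3
position: [0.4825, -0.035, 0.0699]
tool_rot: [-3.141, 0.0, 1.378]
force: [-6.9, 2.8, 7.9]
grip_width: 0.0083
finger_force: 39.0
clock: 36.8
position: [0.4814, -0.0347, 0.0699]
tool_rot: [3.14, -0.0, 1.378]
force: [2.8, -0.6, 7.7]
grip_width: 0.0085
finger_force: 39.4
clock: 37.3
position: [0.4789, -0.0342, 0.0698]
tool_rot: [3.14, -0.0, 1.378]
force: [1.5, -0.9, 6.7]
grip_width: 0.0087
finger_force: 39.4
```

```bash

python3 -m crank '{"travel":[[-0.05,0.01,0],[-0.1,0.02,0],[-0.15,0.03,0],[-0.2,0.04,0],[-0.25,0.05,0]],"turn":[[0,0,0],[0,0,0],[0,0,0],[0,0,0],[0,0,0]],"gripper":[1,1,1,1,1]}'
```

```text
clock: 37.8
position: [0.4764, -0.0337, 0.0698]
tool_rot: [3.14, -0.0, 1.378]
force: [1.3, -1.3, 6.8]
grip_width: 0.0085
finger_force: 39.4
```

```bash

python3 -m crank '{"travel":[[-0.5,0.1,0],[-1,0.2,0],[-1.5,0.3,0],[-2,0.39,0],[-2.5,0.49,0]],"turn":[[0,0,0],[0,0,0],[0,0,0],[0,0,0],[0,0,0]],"gripper":[1,1,1,1,1]}'
python3 -m crank '{"travel":[[-0.5,0.1,0],[-1,0.2,0],[-1.5,0.3,0],[-2,0.39,0],[-2.5,0.49,0]],"turn":[[0,0,0],[0,0,0],[0,0,0],[0,0,0],[0,0,0]],"gripper":[1,1,1,1,1]}'
python3 -m crank '{"travel":[[-0.4,0.08,0],[-0.8,0.16,0],[-1.2,0.23,0],[-1.4,0.27,0],[-1.4,0.27,0]],"turn":[[0,0,0],[0,0,0],[0,0,0],[0,0,0],[0,0,0]],"gripper":[1,1,1,1,1]}'
```

```text
clock: 38.3
position: [0.4513, -0.0287, 0.0698]
tool_rot: [3.14, -0.0, 1.378]
force: [2.4, -1.6, 7.5]
grip_width: 0.0083
finger_force: 39.5
clock: 38.8
position: [0.4263, -0.0237, 0.0698]
tool_rot: [3.14, -0.001, 1.378]
force: [2.4, -0.8, 7.9]
grip_width: 0.0086
finger_force: 39.5
clock: 39.3
position: [0.412, -0.0209, 0.0698]
tool_rot: [3.14, -0.0, 1.378]
force: [-1.9, 2.6, 11.1]
grip_width: 0.0083
finger_force: 39.9
```

```bash

python3 -m crank '{"travel":[[0,0,0],[0,0,0],[0,0,0],[0,0,0],[0,0,0]],"turn":[[0,0,0],[0,0,0],[0,0,0],[0,0,0],[0,0,0]],"gripper":[0.6,0.6,0.6,0.6,0.6]}'
python3 -m crank '{"travel":[[0,0,2],[0,0,5],[0,0,9],[0,0,13],[0,0,17]],"turn":[[0,0,0],[0,0,0],[0,0,0],[0,0,0],[0,0,0]],"gripper":[0.6,0.6,0.6,0.6,0.6]}'
python3 -m crank '{"travel":[[0,0,1],[0,0,2],[0,0,2],[0,0,2],[0,0,2]],"turn":[[0,0,0],[0,0,0],[0,0,0],[0,0,0],[0,0,0]],"gripper":[0.6,0.6,0.6,0.6,0.6]}'
python3 - <<'E'
from workcell import bot
import cv2
f=bot.grab_frame("wrist");cv2.imwrite("pics/w5.png",f["pixels"][:,:,::-1])
E
```

```text
clock: 39.8
position: [0.4115, -0.0211, 0.0693]
tool_rot: [-3.141, 0.0, 1.378]
force: [0.6, -0.2, 0.3]
grip_width: 0.0342
finger_force: 0.0
clock: 40.3
position: [0.4111, -0.021, 0.2409]
tool_rot: [-3.141, -0.0, 1.378]
force: [-0.5, -1.0, 0.0]
grip_width: 0.0341
finger_force: 0.0
clock: 40.8
position: [0.4111, -0.021, 0.2583]
tool_rot: [-3.14, -0.0, 1.378]
force: [0.8, 0.0, -0.3]
grip_width: 0.034
finger_force: 0.0
```

View pics/w5.png

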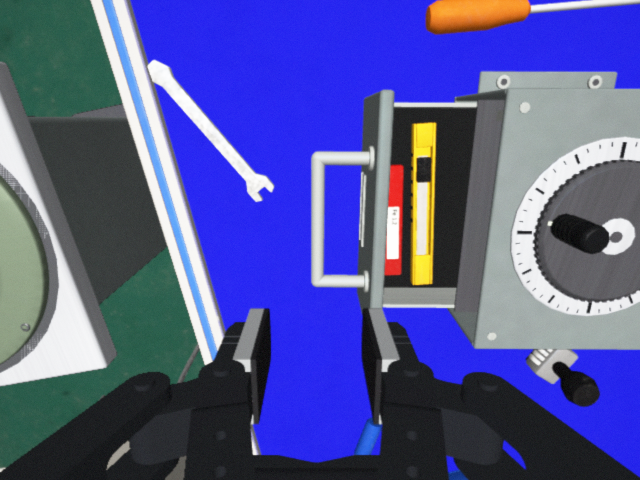

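The picture shows the drawer open with its front plate at about (375,200). The cutter (424,200) and wand (393,220) lie inside. The screwdriver and stamp stand untouched, and the gripper is clear of everything.

```bash
python3 -c "
from workcell import bot
print(bot.job_done())"
```

```text
the job is handed in; nothing more can be done
None
```

The safe is unlocked and its drawer stands about 71 mm open, the handle released and the screwdriver and stamp left where they were; the dial's stop was felt near half past six with at most about 12 N on the knob, and the job was handed in at about 41 s.

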